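# Clamp the clip-top jar of cotton buds

## Task

Shower steam is getting into the cotton buds: swing the wire clasp of the taller clip-top jar from its leaning-back position up over the lid and past its dead point until it sits fully home, clamping the lid, then let go of it. Leave the shorter, empty jar's clasp open as it is, and do not disturb the soap pump, the cup lying on its side or the comb.

Things in the scene. Friction and masses are not known exactly. Their poses are not given: they have to be found in the camera images.
- tall_jar: The TALL clip-top glass jar, 94 mm wide, full of white cotton buds, fixed in a screwed-down grey foot ring (112 mm wide) on a 20 mm thick white shelf board. Origin: centre of its underside. The 90 mm wide lid lies closed, its edge 137 mm above the underside; a steel cam rib, 10 mm wide, runs front to back over the lid, up to 165 mm above the underside.
- tall_clasp (a joint): Tall jar's clasp angle (rad): 0 leans back 60 degrees from upright (the start, against its back stop), 1.05 upright, 1.75 home stop, leaning 40 degrees to the front. Springs beside the neck hold it back: resistance up to about 2 N at the tab until the dead point at about 1.45; past it the springs snap it home and keep it there. Let go before that, it falls back.
- tall_jar_pivot (a point): Centre of the level hinge axis of the tall jar's clasp, on the jar's centre line, 115 mm above the jar's underside (135 mm above the work surface). Axes are the jar's: x to its back, y along the hinge axis, z up. The clasp starts leaning to +x and goes home to -x.
- tall_clasp_tab (a point): Grip point on the thumb tab of the tall jar's clasp, 84 mm from the hinge axis. Clasp: 5 mm steel wire U, arms 52 mm either side of the jar's centre, crossbar 50 mm from the axis; from its middle a flat tab (24 mm wide along the axis, 6 mm thick) stands out to 98 mm. Free on both sides: pinched across its width it pivots between the fingers as it is carried round the axis.
- squat_clasp (a joint): The same clasp angle for the SHORTER jar (empty), also starting at 0, leaning back. To be left alone.
- squat_clasp_tab (a point): Grip point of the shorter jar's clasp tab; same clasp and lid, but its hinge axis is 70 mm above the jar's underside (90 mm above the work surface). To be left alone.
- pump_center (a point): Centre of the loose pink soap pump, 62 mm across, 137 mm tall, standing on the shelf board at one end. Bystander.
- cup_center (a point): Centre of the loose orange plastic cup lying on its side, 70 mm across, 85 mm long. Bystander.
- comb_center (a point): Centre of the loose black comb lying flat, 170 x 30 x 5 mm, between the robot and the jars. Bystander.

How it is judged:
By the outcome, as a careful person would: the job done as asked, in the order asked, and still so for the second after the job is handed in, with the robot touching nothing.
It also fails if it takes over 38 s, if anything falls off the work surface, if the arm or the gripper's body presses on something with over 40 N, if the wrist force passes 120 N, or if a joint passes its speed limit or range.

## Robot

A 6-joint arm with a two-finger parallel gripper is mounted at the origin on the work surface. World frame = base frame: x ahead of the robot, y to its left, z up, the work surface at z = 0. Lengths are in m, angles in rad, forces in N, time in s.
With the tool pointing down it reaches from about 0.4 to 0.925 m from the base axis. Payload 12.5 kg.
Tool frame: the origin (TCP) lies on the mounting face of the last link; the fingertips stand 190 mm ahead of it and the grasp point (between the pads) lies 171 mm ahead of it; z points along the fingers, y is the direction in which the jaws open and shut (so a half turn about z gives the same grasp; the last joint's range is limited). The gripper opens to 95 mm and grips with 3 to 60 N. Pads are 20 mm wide; open, the fingers measure 119 mm over their backs; the gripper's body (75 mm by 180 mm) begins 59 mm behind the grasp point.
Start: joints at [-0.106, 0.491, 1.559, -0, 1.092, -0.106], TCP at [0.625, 0, 0.405] pointing down, gripper open.
Joint ranges: [-3.1, 3.1], [-0.84, 2.19], [0.05, 2.79], [-1.13, 4.28], [0.06, 2.93], [-2.69, 2.69]. Speed limits (rad/s): [2.22, 2.22, 2.79, 3.14, 3.14, 3.14].

## Interface

Orientations are given as a unit quaternion [x, y, z, w].
In Python, from workcell import r gives the robot as it stands.
- The arm moves only by the tool play_rows, never from a script. Its argument "plan" is a list of rows, each a list of 7 numbers: the shift along the world's x, y, z in mm, then the turn, a rotation vector about the world's x, y, z in degrees, then the gripper's target within -1 to 1 (fully open at 1, half-way at 0, shut at -1). In form: [[tx, ty, tz, ax, ay, az, hand], ...]. A call has 1 to 10 rows; each row is the pose to reach, as a shift and turn from the pose commanded when the call began; what a row does not reach only later rows make up. A row lasts 1/10 s, in which the tool goes at most 50 mm and 8.59 degrees, less where a joint would pass 70% of its speed; a pose out of reach is approached as far as the arm can. A call with a gripper value outside its range is refused whole. The fingers move at their own pace and stop on an object; the grip force is fixed at half the most. Time passes only in rows, so rows that repeat a pose let the fingers close. It gives the time, the measured TCP pose, the force and the opening at its end, in the units of the state.
- r.read_state(): the state, without advancing time (a new reading comes with each control period).
- r.grab_frame(name): name is "scene" or "side" or "wrist"; returns the picture (480x640x3 uint8, red, green, blue); there is no depth.
- r.camera_params(name): a dict with "fx", "fy", "cx", "cy" (pixels), "R" (3x3) and "t" (3): a world point X has camera coordinates R X + t. Camera axes: x right, y down, z forward; pixel columns grow to the right and rows downward; lengths in m; the calibration is good to about 2 mm. The wrist camera is an equidistant fisheye: a pixel r from the principal point sees the ray r / f radians off the axis. A picture is of the moment at which its call begins: read the wrist's pose just before it. camera_params takes no time and is no camera call; for the wrist camera it gives the pose at the moment of the call.
- r.job_done(): hands the job in, once; it reports no verdict.
Trained networks look in the newest picture that a camera, given by its name, has taken for a name from the list of things; names that differ only in an ending like _2 or _b are one class to them, and where a whole thing is asked for, a point or a joint stands for the part that bears it (a point fixed in the world has none). Each returns a list of dicts, best first, with "score" (0 to 1); they miss things now and then, are a little off and sometimes report something else, mostly with a low value. They report only what shows in the picture. A call takes as long as a camera call.
- r.recognise(camera, name): "bbox" ([left, top, right, bottom] in pixels, round what is visible of it).
- r.pinpoint(camera, name): "uv" ([column, row] in pixels: a listed point, or the origin of a listed thing).
The state is a dict: "time_s": time; "qpos": joint angles; "qvel": joint speeds; "effort": joint torques, N m; "position": TCP position; "tcp_rot": TCP orientation; "force": force on the tool from outside, world axes, zero at the start; "torque": the same for the moment, N m; "opening": opening from 0.0 (shut) to 1.0 (fully open).
Only numpy, scipy, OpenCV 4.12 (cv2) and the standard library are available. Lean on these libraries where they do the work, as an engineer would, in place of code of your own. Each camera call takes 0.05 s, during which the arm holds its last target. There are 200 camera calls.

## Working session

There is one attempt and no reset: what is moved stays moved. The work goes in short steps, Python scripts to look and compute and a tool call to move; the robot and the scene stay as the last step left them, time stands still between calls to the robot, and variables do not carry over. Pictures are saved under pics/ and viewed, about 8 in all and at most 12, crops included, and the job is handed in when it is done.

Besides the shell and the picture viewer there is one more tool, called after "Request:" in YAML: its name, and indented under it one key for each argument. play_rows: Moves the arm, as the interface text tells. Its arguments: {"type":"object","properties":{"plan":{"type":"array","items":{"type":"array","items":{"type":"number"}}}},"required":["plan"]}

```bash
mkdir -p pics; ls
cat > h.py <<'E'
import numpy as np, cv2
from scipy.optimize import least_squares
from workcell import r
def save(c,n):
    im=r.grab_frame(c); cv2.imwrite(f'pics/{n}.png',im[:,:,::-1]); return im
def ray(c,uv,P=None):
    p=P or r.camera_params(c); R=np.array(p['R']);t=np.array(p['t'])
    a=np.array([(uv[0]-p['cx'])/p['fx'],(uv[1]-p['cy'])/p['fy']])
    if c=='wrist':
        th=np.linalg.norm(a); d=np.r_[a/max(th,1e-9)*np.sin(th),np.cos(th)]
    else: d=np.r_[a,1]/np.linalg.norm(np.r_[a,1])
    return -R.T@t, R.T@d
def atz(o,d,z): return o+d*(z-o[2])/d[2]
def tri(rays):
    A=0;b=0
    for o,d in rays:
        M=np.eye(3)-np.outer(d,d); A=A+M; b=b+M@o
    X=np.linalg.solve(A,b)
    return X,[np.linalg.norm(np.cross(X-o,d)) for o,d in rays]
E
python3 - <<'E'
from h import *
for c in ['scene','side','wrist']:
    save(c,c+'0'); P=r.camera_params(c)
    o,_=ray(c,(320,240),P); print(c,o.round(3))
    for n in ['tall_jar','tall_jar_pivot','tall_clasp_tab','squat_clasp_tab','pump_center','cup_center','comb_center']:
        for q in r.pinpoint(c,n)[:2]:
            o,d=ray(c,q['uv'],P); z={'tall_jar':.02,'tall_jar_pivot':.135,'tall_clasp_tab':.177,'squat_clasp_tab':.132,'pump_center':.088,'cup_center':.035,'comb_center':.003}[n]
            print(n,np.round(q['uv']),round(q['score'],2),atz(o,d,z).round(3))
s=r.read_state();print(s['time_s'],s['tcp_rot'])
a=cv2.imread('pics/scene0.png');b=cv2.imread('pics/side0.png')
E
```

```text
pics
scene [1.228 0.681 0.844]
tall_jar [349. 318.] 0.9 [0.525 0.104 0.02 ]
tall_clasp_tab [316. 270.] 0.87 [0.6   0.085 0.177]
tall_clasp_tab [339. 248.] 0.53 [0.52  0.073 0.177]
squat_clasp_tab [256. 234.] 0.53 [ 0.551 -0.136  0.132]
pump_center [487. 354.] 0.85 [0.496 0.39  0.088]
cup_center [203. 218.] 0.85 [ 0.498 -0.399  0.035]
comb_center [337. 251.] 0.77 [ 0.348 -0.083  0.003]
side [0.4   0.887 1.095]
tall_jar [321. 309.] 0.64 [0.523 0.109 0.02 ]
tall_jar_pivot [318. 275.] 0.86 [0.528 0.106 0.135]
tall_clasp_tab [288. 251.] 0.96 [0.593 0.086 0.177]
squat_clasp_tab [318. 200.] 0.49 [ 0.562 -0.122  0.132]
pump_center [314. 415.] 0.7 [0.494 0.394 0.088]
pump_center [319. 271.] 0.26 [0.534 0.058 0.088]
cup_center [347. 158.] 0.94 [ 0.523 -0.404  0.035]
comb_center [396. 262.] 0.86 [ 0.366 -0.067  0.003]
wrist [0.625 0.083 0.385]
tall_jar [223. 104.] 0.81 [0.529 0.108 0.02 ]
tall_jar_pivot [180.  98.] 0.62 [0.528 0.106 0.135]
tall_clasp_tab [276. 122.] 0.76 [0.6   0.086 0.177]
squat_clasp_tab [249. 389.] 0.92 [ 0.561 -0.134  0.132]
comb_center [ 99. 266.] 0.97 [ 0.346 -0.072  0.003]
1.2 [7.07112617e-01 7.07100945e-01 3.12824639e-05 1.91377032e-05]
```

View pics/scene0.png

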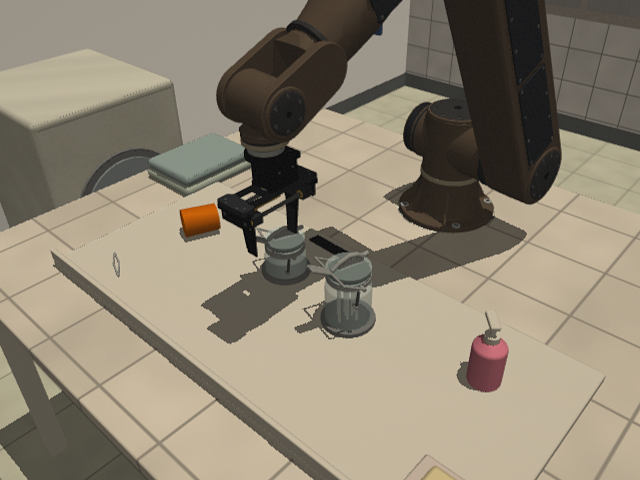

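View pics/side0.png

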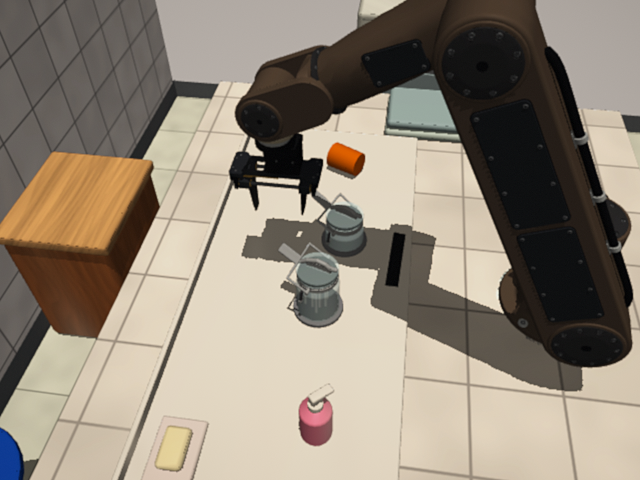

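The tall tab and pivot agree across all three cameras. The pivot is about (0.528, 0.106) and the tab about (0.598, 0.086), 73 mm apart horizontally, which matches 84·sin60, with yaw −16°. In the scene picture the tall jar is at about (348, 290) and its tab at (316, 270). I'll move above the tab with the jaws along the hinge axis.

Request:
play_rows:
  plan:
    - [-3,9,5,0,0,8.2,0.1]
    - [-6,18,5,0,0,16.4,0.1]
    - [-9,27,5,0,0,24.6,0.1]
    - [-12,36,5,0,0,32.8,0.1]
    - [-15,45,5,0,0,41,0.1]
    - [-18,54,5,0,0,49.2,0.1]
    - [-21,63,5,0,0,57.4,0.1]
    - [-24,75,5,0,0,65.6,0.1]
    - [-26,86,5,0,0,74,0.1]
    - [-26,86,5,0,0,74,0.1]

```text
time_s: 2.2
position: [0.5988, 0.0869, 0.4098]
tcp_rot: [0.138, 0.99, 0.0, 0.0]
force: [-0.2, 0.9, 0.4]
opening: 0.551
```

```bash
cat > look.py <<'E'
from h import *
import sys
s=r.read_state(); save('wrist',sys.argv[1]); P=r.camera_params('wrist')
print(s['time_s'],np.round(s['position'],4),np.round(s['tcp_rot'],3),np.round(s['force'],1),s['opening'])
R=[]
for n,z in [('tall_jar_pivot',.135),('tall_clasp_tab',.177),('squat_clasp_tab',.132)]:
    for q in r.pinpoint('wrist',n)[:2]:
        print(n,np.round(q['uv']),round(q['score'],2),atz(*ray('wrist',q['uv'],P),z).round(4))
E
python3 look.py w1
```

```text
2.2 [0.5988 0.0869 0.4098] [0.138 0.99  0.    0.   ] [-0.2  0.9  0.4] 0.550836983236325
tall_jar_pivot [316. 138.] 0.66 [0.5274 0.1063 0.135 ]
tall_clasp_tab [315. 262.] 0.81 [0.5975 0.0855 0.177 ]
squat_clasp_tab [ 68. 270.] 0.88 [ 0.564  -0.1362  0.132 ]
```

View pics/w1.png

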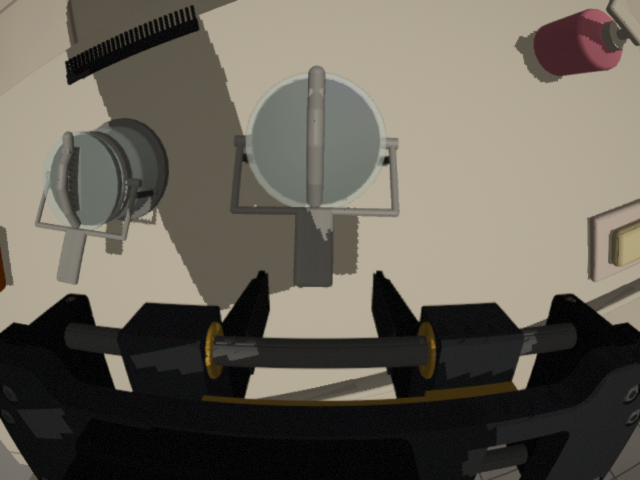

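The wrist view shows the tab (294–332, 210–285) squarely centred between the open fingers (265 and 375), with the rib and lid ahead of it. Next I descend and pinch.

Request:
play_rows:
  plan:
    - [-1,-0.5,-15,0,0,0,0.1]
    - [-1,-0.5,-32,0,0,0,0.1]
    - [-1,-0.5,-50,0,0,0,0.1]
    - [-1,-0.5,-62,0,0,0,0.1]
    - [-1,-0.5,-62,0,0,0,-0.2]
    - [-1,-0.5,-62,0,0,0,-1]
    - [-1,-0.5,-62,0,0,0,-1]
    - [-1,-0.5,-62,0,0,0,-1]
    - [-1,-0.5,-62,0,0,0,-1]
    - [-1,-0.5,-62,0,0,0,-1]

```text
time_s: 3.4
position: [0.5978, 0.0839, 0.3485]
tcp_rot: [0.139, 0.99, -0.002, 0.0]
force: [-3.2, -17.0, 3.7]
opening: 0.248
```

```bash
python3 look.py w2
python3 - <<'E'
import numpy as np
x=np.array([.961,-.276]); f=lambda a:np.r_[.084*np.sin(np.pi/3-a)*x,.084*np.cos(np.pi/3-a)]
for i,a in enumerate(np.linspace(0,1.78,21)): print(i,a.round(3),((f(a)-f(0))*1e3).round(1))
E
```

```text
3.4 [0.5978 0.0839 0.3485] [ 0.139  0.99  -0.002  0.   ] [ -3.2 -17.    3.7] 0.24803623248476406
tall_jar_pivot [320. 145.] 0.67 [0.5287 0.1046 0.135 ]
tall_jar_pivot [ 27. 295.] 0.43 [ 0.5597 -0.1332  0.135 ]
tall_clasp_tab [320. 310.] 0.6 [0.5977 0.0848 0.177 ]
squat_clasp_tab [ 28. 294.] 0.95 [ 0.5602 -0.1353  0.132 ]
0 0.0 [0. 0. 0.]
1 0.089 [-3.9  1.1  6.3]
2 0.178 [-8.3  2.4 12.2]
3 0.267 [-13.1   3.8  17.7]
4 0.356 [-18.5   5.3  22.7]
5 0.445 [-24.2   6.9  27.2]
6 0.534 [-30.3   8.7  31.2]
7 0.623 [-36.7  10.5  34.6]
8 0.712 [-43.4  12.5  37.3]
9 0.801 [-50.2  14.4  39.5]
10 0.89 [-57.3  16.4  41. ]
11 0.979 [-64.4  18.5  41.8]
12 1.068 [-71.6  20.6  42. ]
13 1.157 [-78.8  22.6  41.5]
14 1.246 [-85.9  24.7  40.3]
15 1.335 [-92.8  26.7  38.5]
16 1.424 [-99.6  28.6  36.1]
17 1.513 [-106.2   30.5   33.1]
18 1.602 [-112.4   32.3   29.4]
19 1.691 [-118.4   34.    25.2]
20 1.78 [-123.9   35.6   20.4]
```

View pics/w2.png

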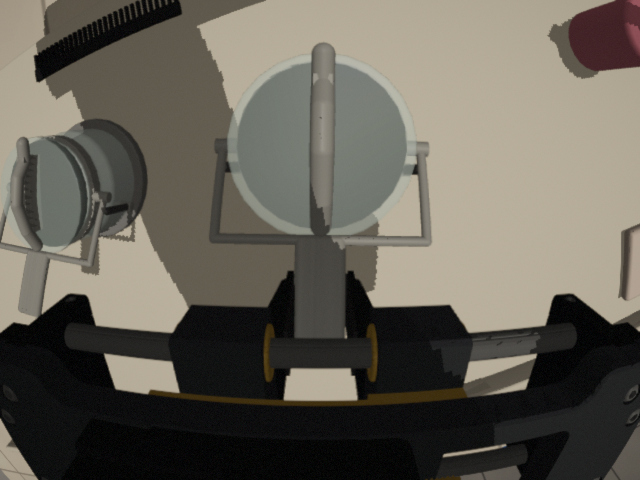

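The tab is pinched at an opening of 23.6 mm. There is a 17 N side load, meaning the tab sits about 2 mm toward −y, so I'll fold that offset into the path. Then I carry the tab over the first half of the arc.

Request:
play_rows:
  plan:
    - [-0.5,-2,0,0,0,0,-1]
    - [-4.5,-1,6.3,0,0,0,-1]
    - [-9,0.4,12.2,0,0,0,-1]
    - [-14,1.8,17.7,0,0,0,-1]
    - [-19,3.3,22.7,0,0,0,-1]
    - [-24.7,4.9,27.2,0,0,0,-1]
    - [-30.8,6.7,31.2,0,0,0,-1]
    - [-37.2,8.5,34.6,0,0,0,-1]
    - [-44,10.5,37.3,0,0,0,-1]
    - [-50.7,12.4,39.5,0,0,0,-1]

```text
time_s: 4.6
position: [0.547, 0.0981, 0.3878]
tcp_rot: [0.139, 0.99, 0.0, 0.001]
force: [4.7, -3.1, -7.4]
opening: 0.254
```

```bash
python3 look.py w3
```

```text
4.6 [0.547  0.0981 0.3878] [0.139 0.99  0.    0.001] [ 4.7 -3.1 -7.4] 0.2535028946481641
tall_jar_pivot [323. 222.] 0.89 [0.5276 0.1072 0.135 ]
tall_clasp_tab [319. 319.] 0.81 [0.5722 0.092  0.177 ]
```

View pics/w3.png

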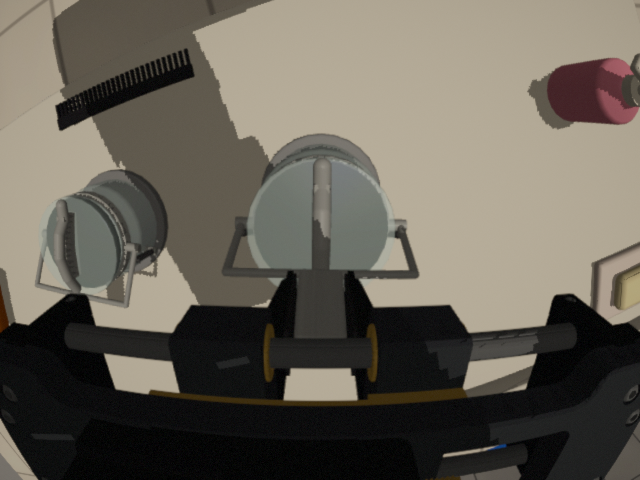

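The tab is still held, the clasp is following, and the crossbar now shows at row ~272. I continue over the top.

Request:
play_rows:
  plan:
    - [-7.1,2,1.5,0,0,0,-1]
    - [-14.2,4.1,2.3,0,0,0,-1]
    - [-21.4,6.2,2.5,0,0,0,-1]
    - [-28.6,8.2,2,0,0,0,-1]
    - [-35.7,10.3,0.8,0,0,0,-1]
    - [-42.6,12.3,-1,0,0,0,-1]
    - [-49.4,14.2,-3.4,0,0,0,-1]
    - [-56,16.1,-6.4,0,0,0,-1]
    - [-62.2,17.9,-10.1,0,0,0,-1]
    - [-68.2,19.6,-14.3,0,0,0,-1]

```text
time_s: 5.8
position: [0.4785, 0.1182, 0.3757]
tcp_rot: [0.139, 0.99, 0.001, 0.001]
force: [-7.7, 4.7, 20.7]
opening: 0.234
```

```bash
python3 look.py w4
```

```text
5.8 [0.4785 0.1182 0.3757] [0.139 0.99  0.001 0.001] [-7.7  4.7 20.7] 0.2335962351010169
tall_jar_pivot [318. 328.] 0.72 [0.5257 0.1052 0.135 ]
tall_clasp_tab [324. 340.] 0.83 [0.5108 0.1137 0.177 ]
```

View pics/w4.png

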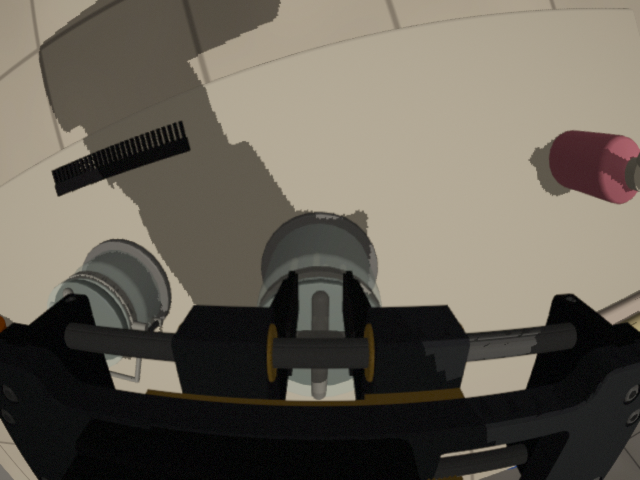

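The opening has dropped to 22.2 mm with +21 N vertical, and no tab shows between the fingers at (320, 300). It may have slipped out, so I'll check from the fixed cameras.

Run:
```python
from h import *
a=save('scene','s5');b=save('side','d5')
c=np.hstack([cv2.resize(a[180:340,270:430],(400,400)),cv2.resize(b[170:330,240:400],(400,400))])
cv2.imwrite('pics/c5.png',c[:,:,::-1])
```

```text
(no output)
```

View pics/c5.png

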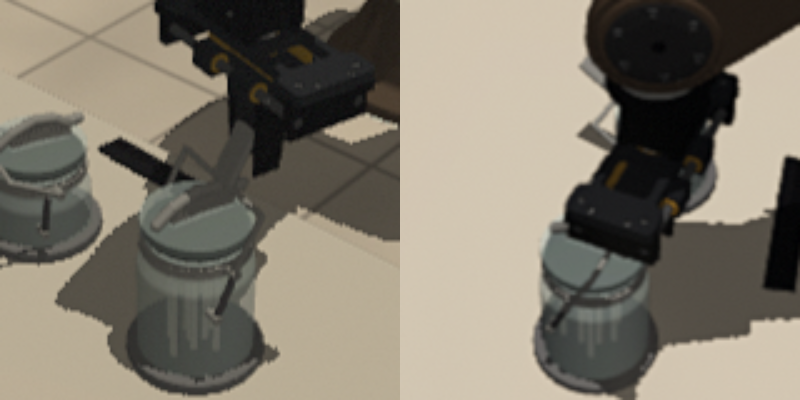

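The tab is still in the fingers and the clasp leans forward. The measured tool pose puts it at an angle of about 1.67, past the dead point, and the vertical force is mostly radial. I press it on to the stop with about 2 mm radial relief, then release.

Request:
play_rows:
  plan:
    - [-1,0.3,1.5,0,0,0,-1]
    - [-4,1.2,-1,0,0,0,-1]
    - [-7,2,-3.5,0,0,0,-1]
    - [-7.5,2.2,-4.2,0,0,0,-1]
    - [-7.5,2.2,-4.2,0,0,0,-1]

```text
time_s: 6.6
position: [0.4711, 0.1205, 0.3698]
tcp_rot: [0.139, 0.99, 0.001, 0.0]
force: [-5.4, 7.2, 12.7]
opening: 0.239
```

Run:
```python
from h import *
s=r.read_state();p=np.array(s['position']);q=(p[:2]-[.5275,.1055])@[.961,-.276];z=p[2]-.306
print(p.round(4),np.round(s['force'],1),s['opening'],'angle',1.047+np.arctan2(-q,z),'rad',np.hypot(q,z))
```

```text
[0.4711 0.1205 0.3698] [-5.4  7.2 12.7] 0.23907567293406573 angle 1.7877195409897344 rad 0.08638778041580947
```

Now at the stop (about 1.78 by tool pose). I open the fingers, wait, and retreat straight up.

Request:
play_rows:
  plan:
    - [0,0,0,0,0,0,-0.3]
    - [0,0,0,0,0,0,0.1]
    - [0,0,0,0,0,0,0.1]
    - [0,0,0,0,0,0,0.1]
    - [0,0,15,0,0,0,0.1]
    - [0,0,40,0,0,0,0.1]
    - [0,0,70,0,0,0,0.1]
    - [0,0,100,0,0,0,0.1]
    - [0,0,130,0,0,0,0.1]
    - [0,0,130,0,0,0,0.1]

```text
time_s: 7.6
position: [0.4716, 0.1197, 0.5021]
tcp_rot: [0.139, 0.99, 0.001, 0.003]
force: [0.1, 0.5, -0.3]
opening: 0.549
```

Run:
```python
from h import *
s=r.read_state();print(s['time_s'],np.round(s['position'],3),np.round(s['force'],1),s['opening'])
a=save('scene','s6');b=save('side','d6');w=save('wrist','w6')
c=np.hstack([cv2.resize(x,(400,400)) for x in (a[180:340,270:430],b[170:330,240:400])])
cv2.imwrite('pics/c6.png',c[:,:,::-1])
rays=[]
for cam in ('scene','side','wrist'):
    P=r.camera_params(cam)
    for n,z in [('tall_clasp_tab',.199),('squat_clasp_tab',.132),('pump_center',.088),('cup_center',.035),('comb_center',.003)]:
        for q in r.pinpoint(cam,n)[:1]:
            o,d=ray(cam,q['uv'],P); print(cam,n,np.round(q['uv']),round(q['score'],2),atz(o,d,z).round(3))
            if n=='tall_clasp_tab': rays.append((o,d))
if len(rays)>1: print(tri(rays))
```

```text
7.6 [0.472 0.12  0.502] [ 0.1  0.5 -0.3] 0.5488905421552664
scene tall_clasp_tab [370. 238.] 0.95 [0.479 0.115 0.199]
scene squat_clasp_tab [254. 234.] 0.71 [ 0.553 -0.14   0.132]
scene pump_center [486. 354.] 0.91 [0.498 0.391 0.088]
scene cup_center [200. 216.] 0.85 [ 0.498 -0.415  0.035]
scene comb_center [336. 250.] 0.86 [ 0.346 -0.085  0.003]
side tall_clasp_tab [345. 265.] 0.51 [0.471 0.126 0.199]
side pump_center [316. 415.] 0.85 [0.49  0.394 0.088]
side comb_center [394. 260.] 0.61 [ 0.369 -0.071  0.003]
wrist tall_clasp_tab [323. 235.] 0.72 [0.474 0.123 0.199]
wrist pump_center [542. 160.] 0.72 [0.489 0.39  0.088]
wrist cup_center [ 41. 314.] 0.69 [ 0.525 -0.392  0.035]
wrist comb_center [162. 154.] 0.58 [ 0.361 -0.069  0.003]
(array([0.47469841, 0.11929203, 0.19531139]), [np.float64(0.006265986873526896), np.float64(0.004236189768692844), np.float64(0.003706247396114002)])
```

View pics/c6.png

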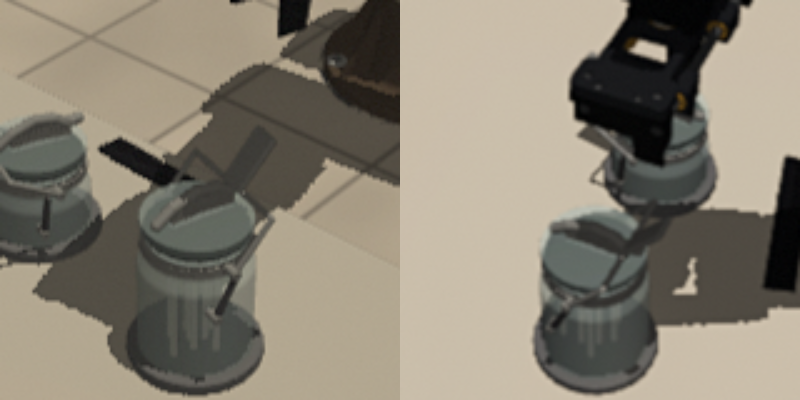

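View pics/w6.png

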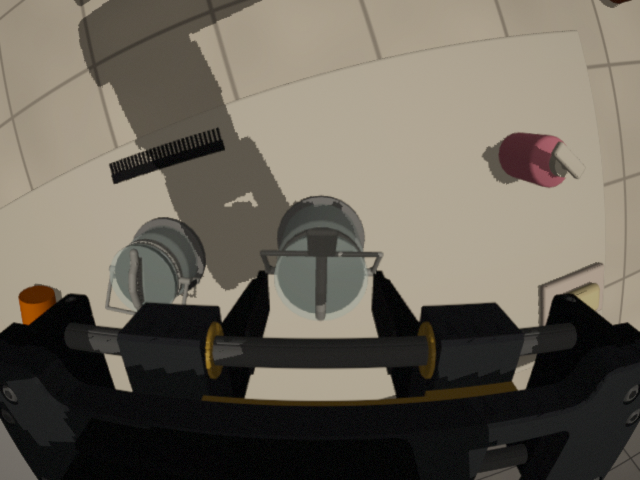

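With the hand clear, the clasp stays leaning to the front: in the wrist view the crossbar is at row ~255 and the tab at (322, 240). The triangulated tab is (0.475, 0.119, 0.195), against (0.476, 0.120, 0.199) expected at home. The squat clasp is still leaning back, and the pump, cup and comb look unmoved.

```bash
python3 -c "
from workcell import r
print(r.job_done())"
```

```text
the job is handed in; nothing more can be done
None
```

The tall jar's clasp is closed: I carried its tab over the lid and past the dead point to the home stop, let go, and backed the gripper 130 mm straight up. I handed the job in at about 8 s of the 38 s allowed.

- **Clasp home:** after release it stayed leaning to the front. The three cameras put its tab at (0.475, 0.119, 0.195), within 4 mm of the expected home position. The individual camera rays disagreed with each other by 4–6 mm.
- **Nothing touching:** the force on the tool was back near zero (0.5 N or less) after the retreat.
- **Forces on the way:** the highest wrist force I read was about 22 N as the clasp neared its stop. There was also 17 N sideways when the tab was first pinched. I saw readings only at the end of each move, so brief peaks between them would not show.
- **Other objects:** the shorter jar's clasp is still open, leaning back. The pump, cup and comb look untouched, and their measured positions shifted by 16 mm or less, within the spread between the cameras. The side camera did not find the cup or the shorter jar's tab in the last check, and the wrist camera did not find that tab either; both were seen in other views.

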